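# Seat a board module in the test fixture and clamp it

## Robot

A 6-joint arm with a two-finger parallel gripper is mounted at the origin on the work surface. World frame = base frame: x ahead of the robot, y to its left, z up, the work surface at z = 0. Lengths are in mm, angles in rad, forces in N, time in s.
With the tool pointing down it reaches from about 350 to 975 mm from the base axis. Payload 7.1 kg.
Tool frame: the origin (TCP) lies midway between the tips of the shut fingers; the grasp point (between the pads) lies 19 mm behind it (ctrl.hold_point_z is the distance from the TCP to the grasp point, in mm); x points along the fingers, y is the direction in which the jaws open and shut, and the axes are right-handed (so a half turn about x gives the same grasp; the last joint's range is limited). The gripper opens to 88 mm and grips with 3 to 60 N. Pads are 20 mm wide; open, the fingers measure 115 mm over their backs; the gripper's body (75 mm by 178 mm) begins 61 mm behind the grasp point.
Start: joints at [-1.364, 0.423, 1.63, -0, 1.089, -0.019], TCP at [139.948, -609.113, 222.675] pointing down, gripper open.
Joint ranges: [-3, 3], [-0.9, 2.11], [0.09, 2.58], [-1.31, 4.45], [0.11, 2.69], [-2.54, 2.54]. Speed limits (rad/s): [2.39, 2.39, 3.01, 3.14, 3.14, 3.14].

## Interface

Orientations are given as a rotation vector (axis times angle).
In Python, from workcell import ctrl, get_image, calibration gives the robot as it stands.
- The arm moves only by the tool move_arm, never from a script. Its argument "rows" is a list of rows, each a list of 5 numbers: the shift along the world's x, y, z in mm, then the turn about the world's z in rad, then the closure, from -1 (fully open) to 1 (shut). In form: [[tx, ty, tz, roll, jaw], ...]. A call has 1 to 12 rows; each row is the pose to reach, as a shift and turn from the pose measured when the call began; what a row does not reach only later rows make up. A row lasts 1/8 s, in which the tool goes at most 62.5 mm and 10.7 degrees, less where a joint would pass 70% of its speed; a pose out of reach is approached as far as the arm can. A call with a gripper value outside its range is refused whole. The fingers move at their own pace and stop on an object; the grip force is fixed at half the most. Time passes only in rows, so rows that repeat a pose let the fingers close. It gives the time, the measured TCP pose, the force and the opening at its end, in the units of the state.
- ctrl.get_obs(): the state, without advancing time (a new reading comes with each control period).
- get_image(name): name is "scene" or "top"; returns the picture (400x640x3 uint8, blue, green, red); there is no depth.
- calibration(name): a dict with "fx", "fy", "cx", "cy" (pixels), "view" (4x4, takes a point from world to camera coordinates). Camera axes: x right, y up, looking along -z (the intrinsics and any distortion apply to the point x, -y, -z); pixel columns grow to the right and rows downward; lengths in mm; the calibration is good to about 2 mm. A picture is of the moment at which its call begins. calibration takes no time and is no camera call.
- ctrl.close_job(): hands the job in, once; it reports no verdict.
The state is a dict: "t": time; "qpos": joint angles; "qvel": joint speeds; "joint_torque": joint torques, N m; "ee_pos": TCP position; "orientation": TCP orientation; "ft_force": force on the tool from outside, world axes, zero at the start; "moment": the same for the moment, N m; "width": finger opening in mm.
Only numpy, scipy, OpenCV 4.12 (cv2) and the standard library are available. Lean on these libraries where they do the work, as an engineer would, in place of code of your own. Each camera call takes 0.05 s, during which the arm holds its last target.

## Task

Put the small computer module with the finned heat sink into the nest of the test fixture and push it down until you feel it stop, sitting fully home on the base, while the clamp is still open; then swing the clamp bar right down over it and let go. Lower the module in rather than dropping it, and leave the flat-lidded case where it is.

Things in the scene. Friction and masses are not known exactly. Their poses are not given: they have to be found in the camera images.
- module: White box 92 (x) x 64 (y) x 28 mm high; centred on its lid a bare aluminium finned heat sink 60 (x) x 32 (y) x 30 mm, so 58 mm high in all; 0.22 kg. Origin: centre of the underside, z up. Stands upright on the table; grasp the heat sink across its 32 mm width. Fits the nest either way round.
- fixture: Fixed grey base 215x130x20 mm. Origin: on table under nest centre; z up; x towards the hinge. Nest: black walls, inside 100 (x) x 72 (y), upright to z 33, flaring 8 out to z 45. Its green floor plate starts 6-9 mm proud, holds the module's weight, sinks at a 7 N push, stays down. Home: module underside on base, z 20, hard stop. Hinge ears x 80-104, to z 98; rest post x -78, 18 thick, to z 80.
- clamp (a joint): Clamp bar angle, rad: 0 closed, level over the nest, pointing to fixture -x, underside z 80 mm; starts 1.7-1.93, leaning back past upright away from the nest; stop 1.95. Hinge axis along fixture y at x +90, z 85. Aluminium bar 28 wide, 10 thick, axis at mid-thickness; ends 187 mm from hinge in a black cap 30 long. Stiff: stays where left; 1-4 N at its end moves it.
- flat_case: Bystander to leave alone: white box of the same 92 x 64 x 28 mm with a flat lid (a flush round dark fan grille 36 mm across, no heat sink). Origin: centre of the underside; z up.
Not all that is in view belongs to the job. Of the things that look like the module, take the one that is farthest from the robot's base at the start.

How it is judged (in metres and radians):
On the way:
1. the module sits fully home in the nest while the clamp is still open (z of module in the frame of fixture between 0.016 and 0.023 m and horizontal distance between module and fixture below 0.012 m and angle between the x axis of module and the x axis of fixture, either way round below 0.1745 rad and angle between module's own z axis and vertical below 0.1 rad and value of joint clamp above 1 rad), for 0.2 s.
At the end, for the whole second after the job is handed in: The module lies in the nest, within 12 mm of its centre and 10 degrees of its direction (either way round), level, its underside less than 3 mm above the base, at rest; the clamp bar is down over it, within 0.12 rad of closed (z of module in the frame of fixture between 0.016 and 0.023 m and horizontal distance between module and fixture below 0.012 m and angle between the x axis of module and the x axis of fixture, either way round below 0.1745 rad and angle between module's own z axis and vertical below 0.1 rad and value of joint clamp below 0.12 rad and linear speed of module below 0.02 m/s); the robot touches nothing.
It fails at once if the module is dropped (falls free of the fingers faster than 0.8 m/s) (linear speed of module above 0.8 m/s and contact force between the fingers and module below 0.05 N).
It fails at once if the flat-lidded case is moved more than 30 mm (distance of flat_case from where it was at the start of the episode above 0.03 m).
It also fails if it takes over 51 s, if anything falls off the work surface, if the arm or the gripper's body presses on something with over 40 N, if the wrist force passes 120 N, or if a joint passes its speed limit or range.

## Working session

There is one attempt and no reset: what is moved stays moved. The work goes in short steps, Python scripts to look and compute and a tool call to move; the robot and the scene stay as the last step left them, time stands still between calls to the robot, and variables do not carry over. Pictures are saved under pics/ and viewed, and the job is handed in when it is done.

Besides the shell and the picture viewer there is one more tool, called after ">>>" as a command line: name --pt "numbers of a row" for each row, then --argument value for the rest. move_arm: Moves the arm, as the interface text tells. Its arguments: {"type":"object","properties":{"rows":{"type":"array"}},"required":["rows"]}

```bash
mkdir -p pics; ls; python3 - <<'E'
from workcell import ctrl,get_image,calibration
import cv2,numpy as np
np.set_printoptions(precision=4,suppress=True)
for n in("scene","top"):
    im=get_image(n);cv2.imwrite(f"pics/{n}0.png",im)
    c=calibration(n);print(n,{k:(np.array(v) if k=="view" else v) for k,v in c.items()})
print(ctrl.get_obs())
E
```

```text
pics
scene {'fx': 462.8275126457248, 'fy': 462.8275126457248, 'cx': 313.63774715296285, 'cy': 195.72417999066732, 'view': array([[    0.4392,     0.8983,    -0.0071,  -288.4049],
       [   -0.6069,     0.3025,     0.735 ,   215.199 ],
       [    0.6624,    -0.3185,     0.6781, -1312.3304],
       [    0.    ,     0.    ,     0.    ,     1.    ]])}
top {'fx': 410.23485223519043, 'fy': 410.23485223519043, 'cx': 317.03633880899224, 'cy': 214.9442343015921, 'view': array([[   0.0032,   -0.9997,    0.0223,   66.8569],
       [   0.9869,    0.0068,    0.1609, -465.3186],
       [  -0.161 ,    0.0215,    0.9867, -727.2378],
       [   0.    ,    0.    ,    0.    ,    1.    ]])}
{'t': 0.1, 'qpos': array([-1.364 ,  0.4237,  1.6306, -0.    ,  1.0886, -0.019 ]), 'qvel': array([ 0.0011, -0.0015, -0.0011,  0.0002,  0.0005,  0.0003]), 'joint_torque': array([ -0.0001, -54.561 , -27.4324,   0.0646,   0.0189,  -0.0001]), 'ee_pos': array([ 139.8455, -608.6381,  222.0087]), 'orientation': array([ 2.1024,  0.2398, -2.1026]), 'ft_force': array([-0.1578,  0.0821, -0.3024]), 'moment': array([-0.0255,  0.0191,  0.0176]), 'width': 87.63044368070507}
```

View pics/scene0.png

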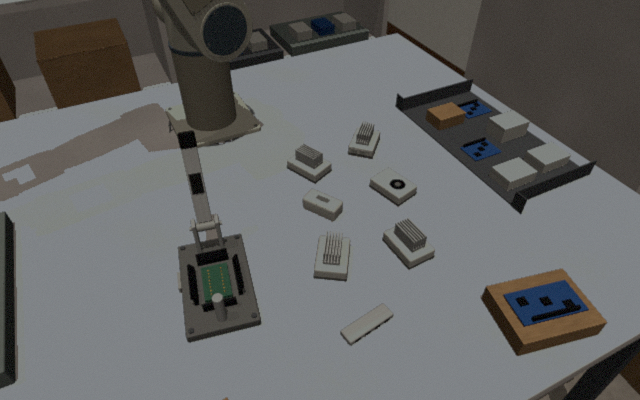

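View pics/top0.png

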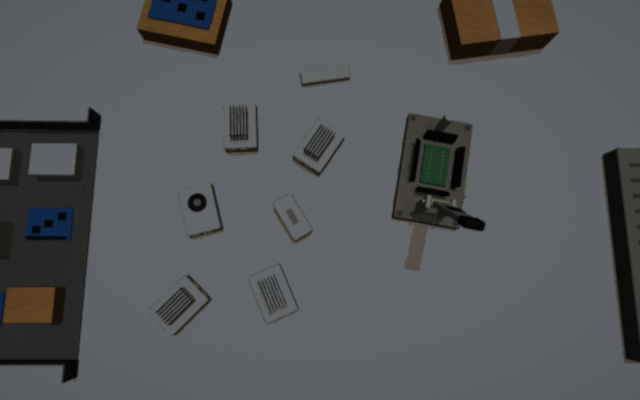

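```bash
cat > h.py <<'E'
import numpy as np,cv2
from workcell import ctrl,get_image,calibration
np.set_printoptions(precision=3,suppress=True)
def ray(n,u,v):
    c=calibration(n);V=np.array(c["view"]);R=V[:3,:3];t=V[:3,3]
    d=R.T@np.array([(u-c["cx"])/c["fx"],-(v-c["cy"])/c["fy"],-1.]);return -R.T@t,d
def onz(n,u,v,z):
    o,d=ray(n,u,v);return o+d*(z-o[2])/d[2]
def proj(n,p):
    c=calibration(n);V=np.array(c["view"]);q=V[:3,:3]@np.array(p,float)+V[:3,3]
    return np.array([c["cx"]+c["fx"]*q[0]/-q[2],c["cy"]-c["fy"]*q[1]/-q[2]])
def tri(u1,u2):
    o1,d1=ray("scene",*u1);o2,d2=ray("top",*u2)
    s=np.linalg.lstsq(np.c_[d1,-d2],o2-o1,rcond=None)[0]
    a,b=o1+s[0]*d1,o2+s[1]*d2;return (a+b)/2,np.linalg.norm(a-b)
def crop(src,dst,x0,y0,x1,y1,s,g=1.6):
    im=cv2.imread(src)[y0:y1,x0:x1];im=cv2.resize(im,None,fx=s,fy=s,interpolation=cv2.INTER_CUBIC)
    cv2.imwrite(dst,np.clip(im.astype(float)*g,0,255).astype(np.uint8))
E
python3 - <<'E'
from h import *
for u,v in[(240,120),(319,140),(175,305),(272,293)]:
    p=onz("top",u,v,58);print((u,v),p,np.hypot(*p[:2]))
crop("pics/scene0.png","pics/c1.png",270,110,450,290,3.3)
crop("pics/top0.png","pics/c2.png",140,90,360,340,2.3)
crop("pics/top0.png","pics/c3.png",380,100,500,280,3.3)
E
```

```text
(240, 120) [640.777 214.604  58.   ] 675.7593011882421
(319, 140) [603.301  66.45   58.   ] 606.9491419292756
(175, 305) [301.53  315.647  58.   ] 436.52381628419124
(272, 293) [322.434 148.135  58.   ] 354.83441081361724
```

View pics/c1.png

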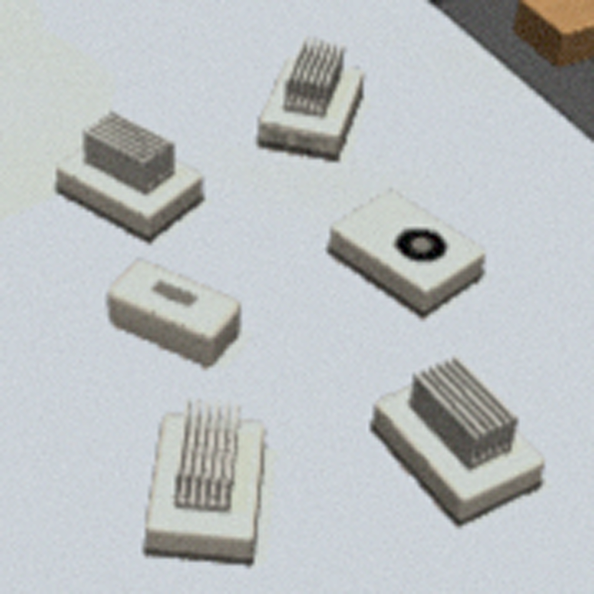

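View pics/c2.png

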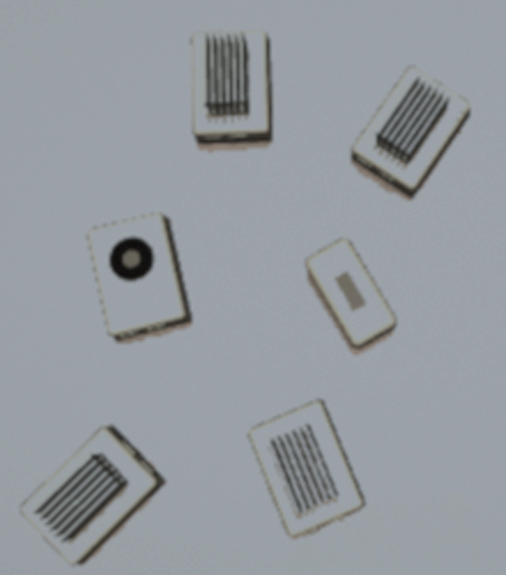

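View pics/c3.png

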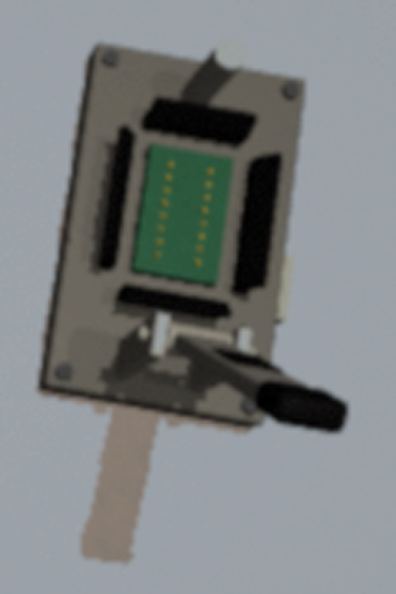

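Candidates for the finned module in the top view: (240,127), (319,147), (180,305) and (272,293). Not candidates: the flat case with the fan grille at (198,208), the small box at (292,217) and the stick at (325,75). By distance from the base, (240,127) is farthest at 676 mm (the next is 607 mm). In the crop it shows fins and a full-size box. Fixture nest is at (436,165), hinge towards the robot, bar tip at (470,222).

```bash
python3 - <<'E'
from h import *
im=cv2.imread("pics/top0.png");print(im[90:160:4,228].tolist());print(im[140,215:265:3].tolist())
sub=im[95:160,215:270]
crop("pics/top0.png","pics/c4.png",212,92,268,162,8,1.3)
# green
hsv=cv2.cvtColor(im,cv2.COLOR_BGR2HSV)
g=((hsv[...,0]>40)&(hsv[...,0]<90)&(hsv[...,1]>90)).astype(np.uint8);g[:,:380]=0;g[:,500:]=0;g[:120]=0;g[200:]=0
g=cv2.morphologyEx(g,cv2.MORPH_CLOSE,np.ones((5,5)))
cs=cv2.findContours(g,0,2)[0];c=max(cs,key=cv2.contourArea)
P=np.array([onz("top",*p,28)[:2] for p in c.reshape(-1,2)],np.float32);print("green",cv2.minAreaRect(P))
# base
d=((im.max(2)<105)).astype(np.uint8);d[:,:385]=0;d[:,490:]=0;d[:105]=0;d[235:]=0
cv2.imwrite("pics/m.png",cv2.resize(d[100:240,380:500]*255,None,fx=4,fy=4))
print(im[105:235:5,436].tolist()); print(im[165,390:480:3].tolist())
E
```

```text
[[104, 100, 96], [104, 100, 96], [104, 100, 96], [104, 101, 96], [98, 98, 95], [96, 98, 94], [97, 99, 95], [97, 98, 94], [98, 99, 95], [98, 100, 96], [99, 99, 96], [94, 95, 91], [102, 101, 97], [105, 101, 97], [100, 101, 97], [28, 33, 33], [74, 79, 86], [105, 101, 97]]
[[105, 101, 97], [105, 101, 97], [105, 101, 97], [92, 94, 93], [104, 101, 97], [71, 77, 80], [58, 63, 66], [59, 64, 67], [81, 80, 78], [82, 81, 79], [84, 84, 83], [95, 93, 90], [105, 101, 97], [103, 101, 97], [42, 45, 47], [105, 101, 97], [105, 101, 98]]
green ((566.72900390625, -158.5897979736328), (49.06201171875, 77.28567504882812), 79.90786743164062)
[[104, 101, 97], [105, 101, 97], [104, 100, 96], [55, 60, 62], [38, 40, 42], [17, 18, 20], [5, 4, 6], [6, 6, 8], [46, 57, 45], [37, 54, 27], [38, 55, 28], [38, 55, 28], [39, 56, 28], [39, 56, 28], [39, 56, 27], [38, 55, 27], [28, 33, 30], [7, 9, 10], [21, 23, 24], [73, 81, 84], [20, 23, 23], [48, 52, 54], [30, 32, 34], [34, 37, 38], [24, 25, 28], [105, 101, 97]]
[[105, 101, 98], [106, 101, 98], [105, 102, 98], [53, 56, 59], [53, 58, 61], [55, 61, 64], [47, 52, 54], [20, 23, 24], [7, 6, 6], [38, 43, 45], [55, 60, 62], [36, 52, 26], [38, 55, 27], [30, 62, 55], [38, 56, 28], [39, 55, 28], [39, 55, 28], [37, 55, 32], [38, 55, 28], [39, 56, 30], [55, 59, 61], [17, 19, 21], [3, 3, 3], [4, 5, 4], [16, 17, 18], [56, 61, 64], [98, 94, 90], [104, 100, 97], [105, 101, 97], [104, 100, 97]]
```

View pics/c4.png

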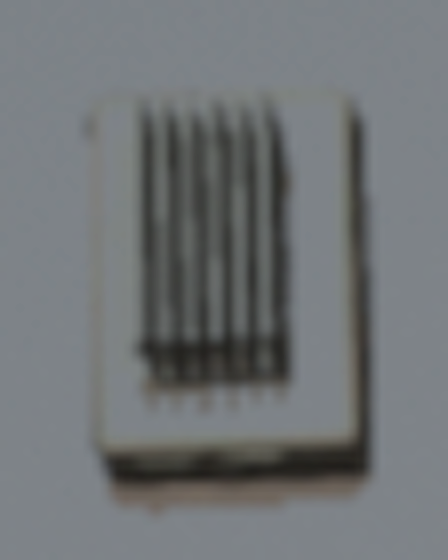

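View pics/m.png

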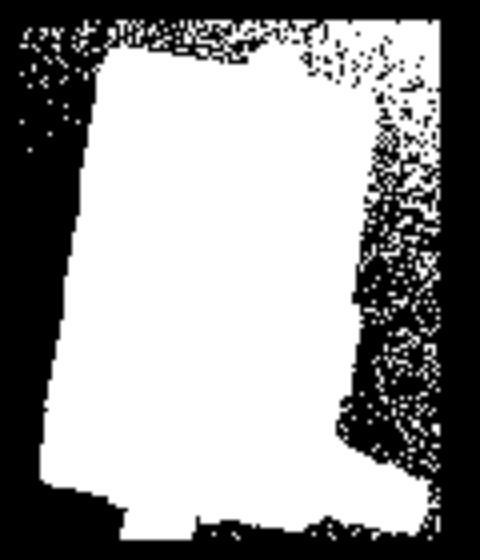

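```bash
python3 - <<'E'
from h import *
def C(u,v,s,x0,y0): return (u+.5)/s-.5+x0,(v+.5)/s-.5+y0
print("cam",ray("top",0,0)[0])
L=np.array([onz("top",*C(u,v,8,212,92),28) for u,v in[(99,98),(352,95),(358,440),(98,447)]])
print(L,L.mean(0));print([np.linalg.norm(L[i]-L[i-1]) for i in range(4)])
for a,b in((3,0),(2,1)):
    d=L[b]-L[a];print("yaw",np.arctan2(d[1],d[0]))
S=np.array([onz("top",*C(u,v,3.3,380,100),20) for u,v in[(110,57),(291,90),(249,407),(64,372)]])
print("screws",S,S.mean(0),[np.linalg.norm(S[i]-S[i-1]) for i in range(4)])
for a,b in((3,0),(2,1)):
    d=S[b]-S[a];print("yaw",np.arctan2(d[1],d[0]))
d=S[0]-S[1];print(np.arctan2(-d[0],d[1]))
print("nest walls top")
crop("pics/top0.png","pics/c5.png",405,122,475,202,7,3)
crop("pics/scene0.png","pics/c6.png",165,120,265,345,2.6,1.8)
crop("pics/scene0.png","pics/c7.png",305,225,365,285,9,1.3)
E
```

```text
cam [341.916  85.616 790.967]
[[686.042 252.372  28.   ]
 [687.648 190.568  28.   ]
 [599.412 186.717  28.   ]
 [596.984 249.086  28.   ]] [642.521 219.686  28.   ]
[np.float64(89.1188271038855), np.float64(61.825282488384566), np.float64(88.32002235312538), np.float64(62.41637958761645)]
yaw 0.0368843368613216
yaw 0.04361714171008726
screws [[ 666.97  -121.782   20.   ]
 [ 647.35  -230.876   20.   ]
 [ 453.97  -195.417   20.   ]
 [ 473.798  -88.256   20.   ]] [ 560.522 -159.083   20.   ] [np.float64(196.0600429572182), np.float64(110.84463048824848), np.float64(196.60469479345), np.float64(108.97975334666297)]
yaw -0.17184207200444768
yaw -0.1813514191546199
-0.17794295471907048
nest walls top
```

View pics/c5.png

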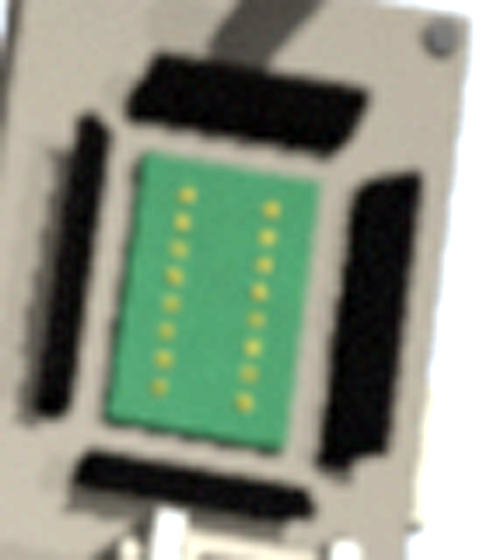

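View pics/c6.png

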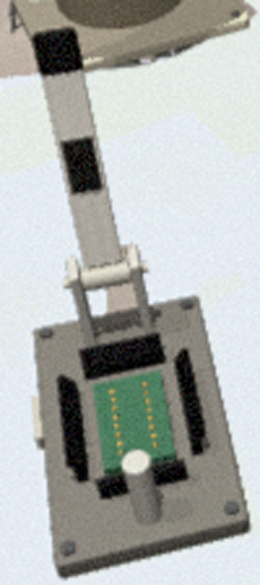

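View pics/c7.png

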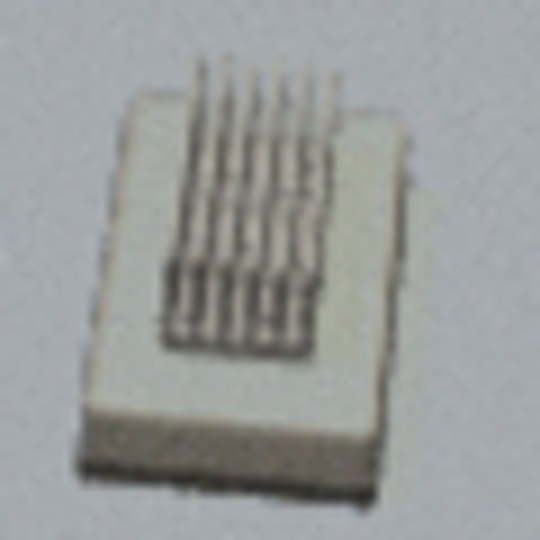

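```bash
python3 - <<'E'
from h import *
def C(u,v): return (u+.5)/7-.5+405,(v+.5)/7-.5+122
th=-0.176;ex=-np.array([np.cos(th),np.sin(th)]);ey=np.array([-ex[1],ex[0]]);o=np.array([566.7,-158.6])
def f(u,v,z): q=onz("top",*C(u,v),z)[:2]-o;return np.array([q@ex,q@ey])
print("ex,ey",ex,ey)
for n,z,pts in[("farwall bottom x=-50",20,[(130,118),(330,155)]),("-yworld wall bottom |y|=36",20,[(350,190),(318,465)]),("+yworld wall top inner 44",45,[(108,125),(68,418)]),("near wall top inner 58",45,[(95,450),(312,490)]),("green",28,[(145,153),(318,182),(285,450),(107,417)])]:
    print(n,[f(u,v,z) for u,v in pts])
# scene green, triangulate corners
im=cv2.imread("pics/scene0.png");hsv=cv2.cvtColor(im,cv2.COLOR_BGR2HSV)
# pin rows far/near ends: scene crop c6 scale2.6 offset 165,120
def D(u,v): return (u+.5)/2.6-.5+165,(v+.5)/2.6-.5+120
# scene: robot side is up; near-robot green corners in c6 (95,380),(165,372); top view near-robot corners c5 (107,417)=+y,(285,450)=-y
for s,t in[((95,382),(285,450)),((165,374),(107,417))]:
    print(tri(D(*s),C(*t)))
# bar tip: cap
for s,t in[(D(57,52),((310+.5)/3.3-.5+380,(405+.5)/3.3-.5+100))]: print("cap",tri(s,t))
E
```

```text
ex,ey [-0.985  0.175] [-0.175 -0.985]
farwall bottom x=-50 [array([-51.653, -27.651]), array([-51.406,  29.645])]
-yworld wall bottom |y|=36 [array([-42.245,  36.519]), array([38.238, 37.632])]
+yworld wall top inner 44 [array([-38.309, -38.939]), array([ 45.121, -38.189])]
near wall top inner 58 [array([ 52.508, -29.802]), array([52.668, 29.168])]
green [array([-39.045, -23.916]), array([-39.705,  24.926]), array([38.066, 25.652]), array([ 37.874, -23.933])]
(array([ 524.911, -176.563,   28.006]), np.float64(1.263844027405055))
(array([ 535.564, -128.117,   22.53 ]), np.float64(3.7690472661866954))
cap (array([ 422.299, -136.117,  247.616]), np.float64(2.986689798770736))
```

```bash
python3 - <<'E'
from h import *
from scipy.spatial.transform import Rotation as R
o=ctrl.get_obs();M=R.from_rotvec(o["orientation"]).as_matrix();print(M);y=M[:,1];a=np.arctan2(y[1],y[0]);print("jaw yaw",a)
for n,t in(("mod",.04),("fix",-.176)): print(n,[(t+np.pi/2-a+k*np.pi) for k in(-1,0,1,-2)])
print(o["t"])
E
```

```text
[[-0.     0.224 -0.975]
 [ 0.001 -0.975 -0.224]
 [-1.    -0.001 -0.   ]]
jaw yaw -1.3449756637730719
mod [np.float64(-0.18582066302182465), np.float64(2.9557719905679685), np.float64(6.097364644157762), np.float64(-3.3274133166116178)]
fix [np.float64(-0.40182066302182484), np.float64(2.7397719905679683), np.float64(5.881364644157761), np.float64(-3.543413316611618)]
0.1
```

>>> move_arm --pt "0 0 60 0 -1" --pt "30 20 110 0 -1" --pt "65 70 110 -0.05 -1" --pt "95 120 110 -0.1 -1" --pt "125 170 110 -0.15 -1" --pt "155 220 110 -0.186 -1" --pt "185 270 110 -0.186 -1" --pt "215 320 110 -0.186 -1" --pt "245 370 110 -0.186 -1" --pt "275 420 110 -0.186 -1" --pt "305 470 110 -0.186 -1" --pt "335 520 110 -0.186 -1"

```text
t: 1.6
ee_pos: [475.4, -86.8, 331.9]
orientation: [2.202, 0.045, -2.202]
ft_force: [-0.2, -0.7, 0.8]
width: 87.5
```

>>> move_arm --pt "27 50 0 0 -1" --pt "54 100 0 0 -1" --pt "82 150 0 0 -1" --pt "110 200 0 0 -1" --pt "138 252 0 0 -1" --pt "167 306 0 0 -1" --pt "167 306 -50 0 -1" --pt "167 306 -100 0 -1" --pt "167 306 -150 0 -1" --pt "167 306 -190 0 -1" --pt "167 306 -220 0 -1" --pt "167 306 -220 0 -1"

```text
t: 3.1
ee_pos: [640.2, 218.5, 108.9]
orientation: [2.195, 0.043, -2.207]
ft_force: [-0.7, -0.1, 1.2]
width: 87.7
```

```bash
python3 - <<'E'
from h import *
from scipy.spatial.transform import Rotation as R
for n in("scene","top"): cv2.imwrite(f"pics/{n}1.png",get_image(n))
o=ctrl.get_obs();y=R.from_rotvec(o["orientation"]).as_matrix()[:,1];print(o["ee_pos"],np.arctan2(y[1],y[0])+np.pi/2,o["ft_force"],o["qpos"])
a=cv2.imread("pics/scene1.png")[170:320,270:420];b=cv2.imread("pics/top1.png")[60:210,170:320]
cv2.imwrite("pics/c8.png",np.clip(cv2.resize(np.hstack([a,b]),None,fx=2.6,fy=2.6)*1.6,0,255))
print(proj("top",[642.5,219.7,58]),proj("top",o["ee_pos"]))
E
```

```text
[642.711 219.332 112.442] 0.03989980708622021 [ 0.308 -0.284  0.548] [0.311 0.627 1.567 0.002 0.946 1.841]
[237.301 119.095] [232.224 106.756][ WARN:0@2.488] global loadsave.cpp:1063 imwrite_ Unsupported depth image for selected encoder is fallbacked to CV_8U.
```

View pics/c8.png

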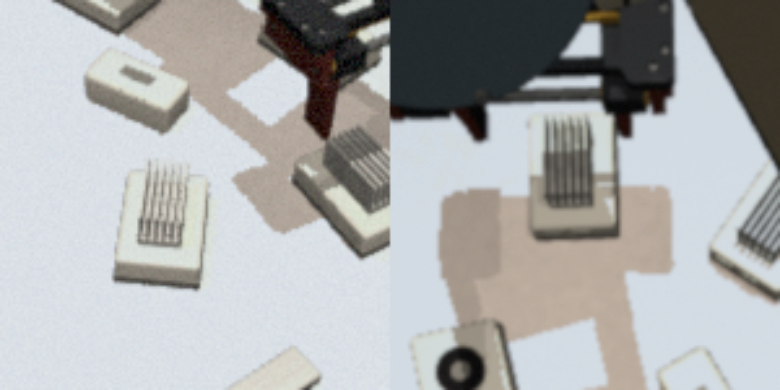

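The top crop shows the fingers either side of the target's fins. Its fin centre is at about (237,119), and the projected TCP agrees with it. I'll descend.

>>> move_arm --pt "0 0 -25 0 -1" --pt "0 0 -50 0 -1" --pt "0 0 -65 0 -1" --pt "0 0 -75 0 -1" --pt "0 0 -80 0 -1" --pt "0 0 -80 0 -1" --pt "0 0 -80 0 -1"

```text
t: 4.08
ee_pos: [643.1, 219.4, 33.1]
orientation: [2.203, 0.046, -2.201]
ft_force: [-0.2, -0.6, -0.3]
width: 87.8
```

```bash
python3 - <<'E'
from h import *
cv2.imwrite("pics/scene2.png",get_image("scene"));crop("pics/scene2.png","pics/c9.png",330,150,480,290,4)
o=ctrl.get_obs();print(o["ee_pos"],o["ft_force"])
E
```

```text
[643.133 219.441  33.062] [ 0.264  0.221 -0.694]
```

View pics/c9.png

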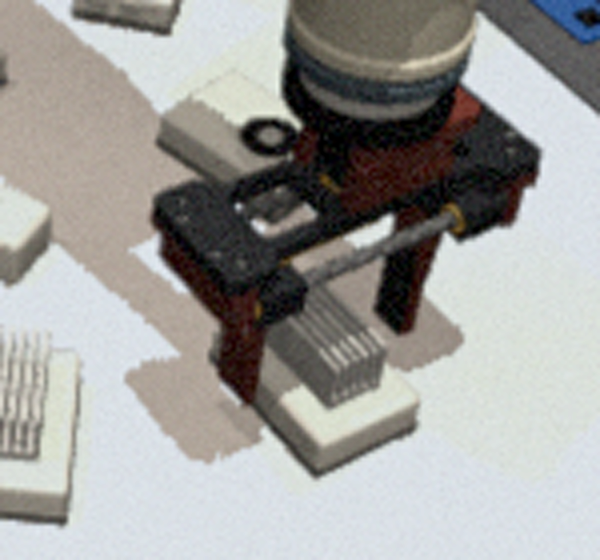

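The fingers straddle the heat sink just above the lid. Closing.

>>> move_arm --pt "0 0 -1 0 1" --pt "0 0 -1 0 1" --pt "0 0 -1 0 1" --pt "0 0 -1 0 1" --pt "0 0 -1 0 1" --pt "0 0 -1 0 1" --pt "0 0 -1 0 1" --pt "0 0 -1 0 1" --pt "0 0 5 0 1" --pt "0 0 15 0 1" --pt "0 0 15 0 1"

```text
t: 5.5
ee_pos: [643.9, 219.6, 49.3]
orientation: [2.206, 0.046, -2.199]
ft_force: [0.6, 0.3, -1.6]
width: 32.0
```

>>> move_arm --pt "0 0 30 0 1" --pt "0 0 65 0 1" --pt "0 0 100 -0.03 1" --pt "-10 -45 120 -0.06 1" --pt "-20 -90 120 -0.1 1" --pt "-29 -140 120 -0.14 1" --pt "-39 -190 120 -0.18 1" --pt "-49 -240 120 -0.216 1" --pt "-58 -290 120 -0.216 1" --pt "-68 -335 120 -0.216 1" --pt "-76.5 -379 120 -0.216 1" --pt "-76.5 -379 120 -0.216 1"

```text
t: 7.0
ee_pos: [566.7, -162.1, 169.4]
orientation: [-2.13, 0.191, 2.123]
ft_force: [-0.0, 1.4, -3.0]
width: 31.7
```

```bash
python3 - <<'E'
from h import *
from scipy.spatial.transform import Rotation as R
for n in("scene","top"): cv2.imwrite(f"pics/{n}3.png",get_image(n))
o=ctrl.get_obs();y=R.from_rotvec(o["orientation"]).as_matrix()[:,1];print(o["ee_pos"],np.arctan2(y[1],y[0])+np.pi/2,o["ft_force"],o["width"])
a=cv2.imread("pics/scene3.png")[140:340,130:330];b=cv2.imread("pics/top3.png")[60:260,350:550]
cv2.imwrite("pics/c10.png",np.clip(cv2.resize(np.hstack([a,b]),None,fx=2,fy=2)*1.6,0,255).astype(np.uint8))
E
```

```text
[ 567.131 -159.574  169.296] -0.1775296930450354 [-0.825 -0.772 -2.318] 31.47442608906848
```

View pics/c10.png

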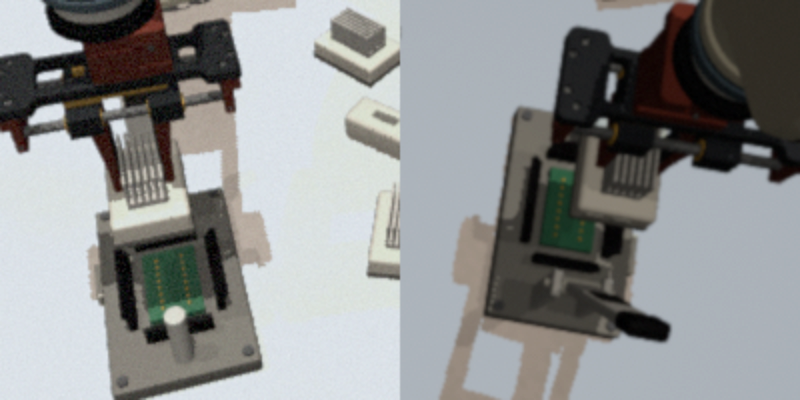

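>>> move_arm --pt "0 0 -25 0 1" --pt "0 0 -50 0 1" --pt "0 0 -70 0 1" --pt "0 0 -82 0 1" --pt "0 0 -88 0 1" --pt "0 0 -88 0 1" --pt "0 0 -88 0 1"

```text
t: 7.98
ee_pos: [567.7, -159.6, 82.0]
orientation: [-2.132, 0.187, 2.123]
ft_force: [-0.7, 0.5, -1.5]
width: 31.9
```

```bash
python3 - <<'E'
from h import *
for n in("scene","top"): cv2.imwrite(f"pics/{n}4.png",get_image(n))
o=ctrl.get_obs();print(o["ee_pos"],o["ft_force"],o["width"])
a=cv2.imread("pics/scene4.png")[190:340,150:300];b=cv2.imread("pics/top4.png")[90:240,370:520]
cv2.imwrite("pics/c11.png",np.clip(cv2.resize(np.hstack([a,b]),None,fx=2.6,fy=2.6)*1.8,0,255).astype(np.uint8))
E
```

```text
[ 567.581 -159.718   81.983] [ 0.664 -0.787 -1.909] 31.511849594645202
```

View pics/c11.png

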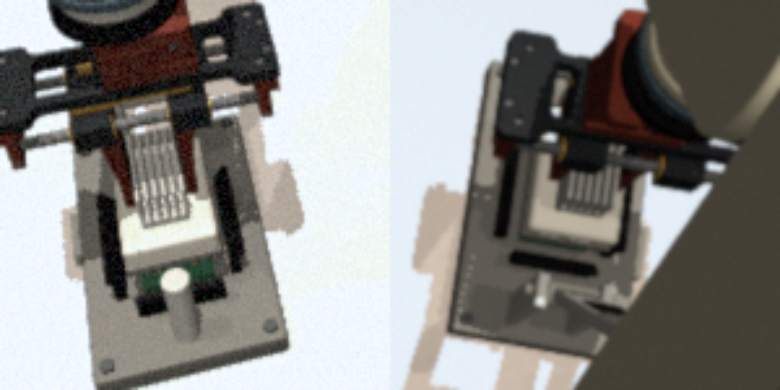

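Both views show the module squarely over the nest, and its walls flank the box evenly. I'll lower it slowly.

>>> move_arm --pt "0 0 -4 0 1" --pt "0 0 -8 0 1" --pt "0 0 -11 0 1" --pt "0 0 -14 0 1" --pt "0 0 -17 0 1" --pt "0 0 -19 0 1" --pt "0 0 -19 0 1"

```text
t: 8.95
ee_pos: [567.5, -159.7, 62.8]
orientation: [-2.132, 0.187, 2.124]
ft_force: [-0.9, -0.0, -1.8]
width: 32.1
```

>>> move_arm --pt "0 0 -2 0 1" --pt "0 0 -4 0 1" --pt "0 0 -4 0 1"

```text
t: 9.32
ee_pos: [567.6, -159.7, 58.8]
orientation: [-2.132, 0.187, 2.123]
ft_force: [-0.0, 0.6, -2.1]
width: 32.0
```

>>> move_arm --pt "0 0 -1.5 0 1" --pt "0 0 -3 0 1" --pt "0 0 -3 0 1"

```text
t: 9.7
ee_pos: [567.6, -159.7, 56.0]
orientation: [-2.132, 0.187, 2.123]
ft_force: [-0.7, 0.3, 3.2]
width: 31.7
```

>>> move_arm --pt "0 0 -1 0 1" --pt "0 0 -2 0 1" --pt "0 0 -2 0 1"

```text
t: 10.07
ee_pos: [567.7, -159.7, 53.9]
orientation: [-2.132, 0.187, 2.123]
ft_force: [-0.9, 0.7, 3.5]
width: 31.9
```

>>> move_arm --pt "0 0 -1 0 1" --pt "0 0 -1.5 0 1" --pt "0 0 -1.5 0 1"

```text
t: 10.45
ee_pos: [567.6, -159.7, 52.2]
orientation: [-2.132, 0.187, 2.123]
ft_force: [-0.2, 0.0, 3.0]
width: 31.8
```

>>> move_arm --pt "0 0 -1 0 1" --pt "0 0 -1.5 0 1" --pt "0 0 -1.5 0 1"

```text
t: 10.82
ee_pos: [567.7, -159.7, 52.0]
orientation: [-2.132, 0.187, 2.123]
ft_force: [-5.4, 2.7, 16.8]
width: 31.8
```

>>> move_arm --pt "0 0 -1 0 1" --pt "0 0 -1 0 1" --pt "0 0 -1 0 1"

```text
t: 11.2
ee_pos: [567.7, -159.7, 52.0]
orientation: [-2.133, 0.187, 2.123]
ft_force: [-5.4, 1.8, 15.0]
width: 31.6
```

Hard stop at TCP z 52.0, where z 20 home predicts 52, with the force rising to about 17 N. I'll release, rise and check.

>>> move_arm --pt "0 0 0 0 0.3" --pt "0 0 0 0 0.0" --pt "0 0 0 0 0.0" --pt "0 0 0 0 0.0" --pt "0 0 10 0 0.0" --pt "0 0 30 0 0.0" --pt "0 0 60 0 0.0" --pt "0 0 100 0 0.0" --pt "0 0 150 0 0.5" --pt "0 0 200 0 1" --pt "0 0 250 0 1" --pt "0 0 250 0 1"

```text
t: 12.7
ee_pos: [570.0, -160.3, 308.4]
orientation: [-2.144, 0.19, 2.113]
ft_force: [-0.0, 0.2, -0.2]
width: 7.5
```

```bash
python3 - <<'E'
from h import *
for n in("scene","top"): cv2.imwrite(f"pics/{n}5.png",get_image(n))
o=ctrl.get_obs();print(o["ee_pos"],o["ft_force"],o["width"])
a=cv2.imread("pics/scene5.png")[140:340,130:330];b=cv2.imread("pics/top5.png")[90:290,370:570]
cv2.imwrite("pics/c12.png",np.clip(cv2.resize(np.hstack([a,b]),None,fx=2,fy=2)*1.8,0,255).astype(np.uint8))
# predicted positions
th=-0.176;ex=-np.array([np.cos(th),np.sin(th)]);c=np.array([567.4,-159.5])
for a in(1.7,1.908):
  for r in(100,140,187):
    p=c+ex*(90-r*np.cos(a));print(a,r,p,85+r*np.sin(a))
E
```

```text
[ 567.601 -159.647  303.388] [-0.637  0.512  0.047] 1.2701665847071628
1.7 100 [ 466.105 -141.486] 184.16648104524685
1.7 140 [ 461.031 -140.583] 223.8330734633456
1.7 187 [ 455.069 -139.523] 270.4413195546116
1.908 100 [ 446.216 -137.949] 179.368351729849
1.908 140 [ 433.187 -135.632] 217.11569242178862
1.908 187 [ 417.877 -132.909] 261.46881773481766
```

View pics/c12.png

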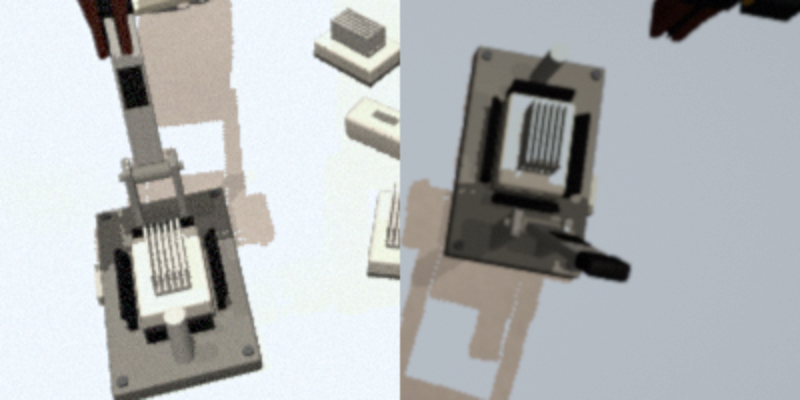

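The module sits level and square inside the nest walls (top crop, about (540,140)), with the clamp still open. Next I go over the bar and down behind it.

>>> move_arm --pt "0 0 15 0 1" --pt "-40 7 15 0 1" --pt "-80 14 15 0 1" --pt "-120 21.5 15 0 1" --pt "-155 28 15 0 1" --pt "-187 33.5 15 0 1" --pt "-190 34 15 0 1" --pt "-190 34 15 0 1"

```text
t: 13.8
ee_pos: [378.3, -125.8, 318.7]
orientation: [-2.136, 0.188, 2.121]
ft_force: [-0.7, -0.7, 0.0]
width: 0.4
```

>>> move_arm --pt "0 0 -30 0 1" --pt "0 0 -60 0 1" --pt "0 0 -85 0 1" --pt "0 0 -100 0 1" --pt "0 0 -100 0 1" --pt "0 0 -100 0 1"

```text
t: 14.55
ee_pos: [379.2, -126.1, 219.1]
orientation: [-2.136, 0.188, 2.12]
ft_force: [1.1, 0.5, 0.4]
width: 0.1
```

```bash
python3 - <<'E'
from h import *
for n in("scene","top"): cv2.imwrite(f"pics/{n}6.png",get_image(n))
o=ctrl.get_obs();print(o["ee_pos"],o["ft_force"],o["width"])
a=cv2.imread("pics/scene6.png")[40:240,100:300];b=cv2.imread("pics/top6.png")[90:290,370:570]
cv2.imwrite("pics/c13.png",np.clip(cv2.resize(np.hstack([a,b]),None,fx=2,fy=2)*1.8,0,255).astype(np.uint8))
th=-0.176;ex=-np.array([np.cos(th),np.sin(th)]);c=np.array([567.4,-159.5])
r=135
for a in(1.9,1.7,1.5,1.3,1.1,.9,.7,.5,.35,.2,.1,0):
    x=90-r*np.cos(a)+5*np.sin(a)+10; z=85+r*np.sin(a)+5*np.cos(a)
    p=c+ex*x; print(a,p-o["ee_pos"][:2],z-o["ee_pos"][2],x)
E
```

```text
[ 379.108 -126.09   219.369] [-0.066  0.434  1.235] 0.4983461592948806
1.9 [42.209 -7.431] -8.235085880571631 148.37559196501002
1.7 [ 67.83  -11.987] -1.1386229444494518 122.35233078215816
1.5 [ 94.329 -16.7  ] 0.6463593158307788 95.43795270788037
1.3 [120.648 -21.381] -2.9513007096110755 68.70544906276668
1.1 [145.74  -25.843] -11.788175668633414 43.22056040785424
0.9 [168.602 -29.909] -25.51196724299149 19.999288831597717
0.7 [188.325 -33.416] -43.575551170544344 -0.0326068472174903
0.5 [204.121 -36.225] -65.25878936303579 -16.0765181621793
0.35 [213.005 -37.805] -83.38108231333223 -25.100827197118896
0.2 [219.124 -38.894] -102.64845733751561 -31.3156413545923
0.1 [221.596 -39.333] -115.91661781034314 -33.82639522929935
0 [222.752 -39.539] -129.36914988405508 -35.0
```

View pics/c13.png

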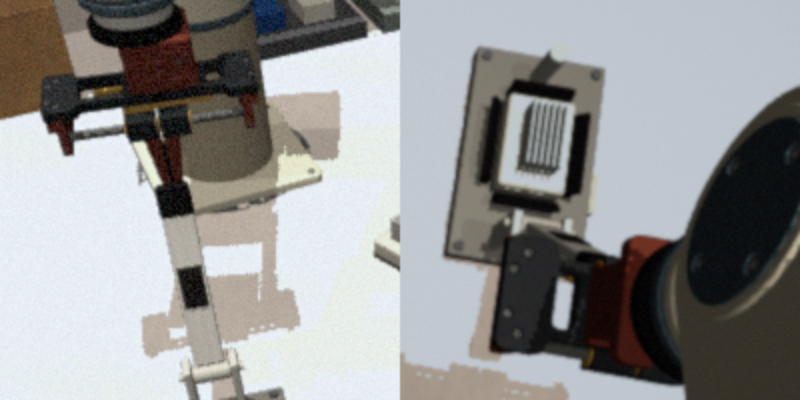

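>>> move_arm --pt "20 -3.5 0 0 1" --pt "40 -7 0 0 1" --pt "55 -9.5 0 0 1" --pt "70 -12.5 0 0 1" --pt "85 -15 0 0 1" --pt "95 -17 0 0 1" --pt "108 -19 -1 0 1" --pt "121 -21.5 -3 0 1" --pt "134 -23.5 -7 0 1" --pt "146 -26 -12 0 1" --pt "146 -26 -12 0 1"

```text
t: 16.02
ee_pos: [526.3, -152.3, 206.9]
orientation: [-2.138, 0.188, 2.119]
ft_force: [0.7, 0.2, 0.4]
width: 0.4
```

```bash
python3 - <<'E'
from h import *
for n in("scene","top"): cv2.imwrite(f"pics/{n}7.png",get_image(n))
o=ctrl.get_obs();print(o["ee_pos"],o["ft_force"],o["width"])
a=cv2.imread("pics/scene7.png")[90:290,100:300];b=cv2.imread("pics/top7.png")[90:290,370:570]
cv2.imwrite("pics/c14.png",np.clip(cv2.resize(np.hstack([a,b]),None,fx=2,fy=2)*1.8,0,255).astype(np.uint8))
E
```

```text
[ 525.639 -152.213  207.443] [0.049 0.191 0.26 ] 0.22155744825533707
```

View pics/c14.png

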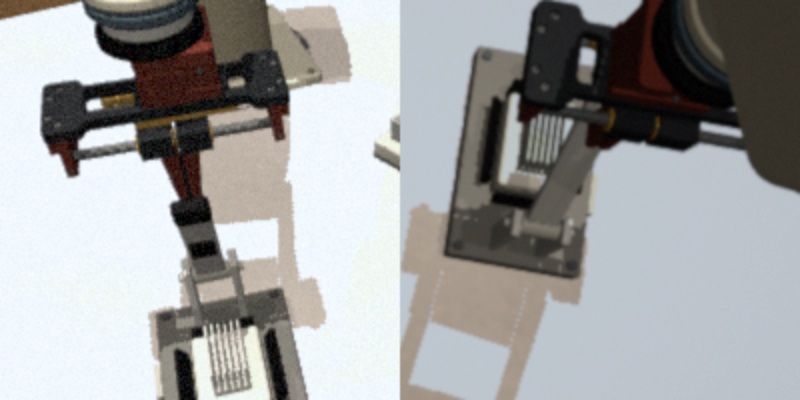

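>>> move_arm --pt "12 -2 -6 0 1" --pt "22 -4 -13 0 1" --pt "32 -5.5 -22 0 1" --pt "42 -7.5 -32 0 1" --pt "50 -9 -42 0 1" --pt "57 -10 -53 0 1" --pt "62 -11 -62 0 1" --pt "66 -11.5 -71 0 1" --pt "70 -12.5 -81 0 1" --pt "72 -12.7 -90 0 1" --pt "74 -13 -98 0 1" --pt "74 -13 -98 0 1"

```text
t: 17.62
ee_pos: [599.0, -165.0, 108.5]
orientation: [-2.136, 0.188, 2.12]
ft_force: [-0.0, -0.8, -0.2]
width: 0.3
```

>>> move_arm --pt "0 0 -5 0 1" --pt "0 0 -10 0 1" --pt "0 0 -14 0 1" --pt "0 0 -16 0 1" --pt "0 0 -16 0 1"

```text
t: 18.25
ee_pos: [598.5, -164.9, 92.2]
orientation: [-2.135, 0.188, 2.121]
ft_force: [-0.2, 0.7, -0.6]
width: 0.1
```

```bash
python3 - <<'E'
from h import *
for n in("scene","top"): cv2.imwrite(f"pics/{n}8.png",get_image(n))
o=ctrl.get_obs();print(o["ee_pos"],o["ft_force"],o["width"])
a=cv2.imread("pics/scene8.png")[150:350,130:330];b=cv2.imread("pics/top8.png")[70:270,350:550]
cv2.imwrite("pics/c15.png",np.clip(cv2.resize(np.hstack([a,b]),None,fx=2,fy=2)*1.8,0,255).astype(np.uint8))
E
```

```text
[ 598.548 -164.905   92.288] [-0.351  0.724  0.283] 0.43734079898689787
```

View pics/c15.png

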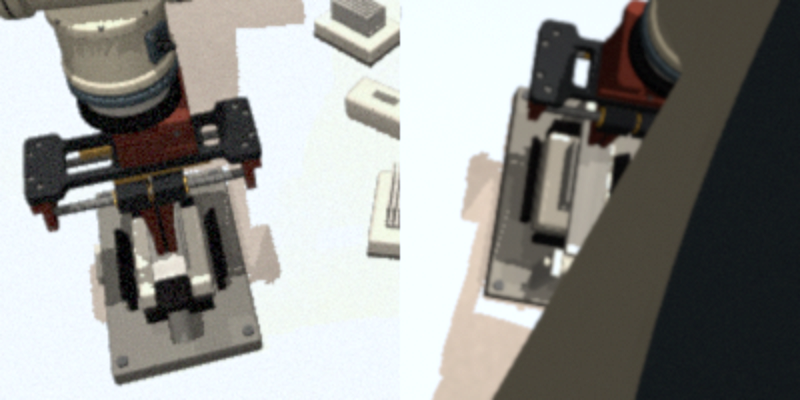

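The bar is nearly level over the module. I'll press gently until it stops.

>>> move_arm --pt "0 0 -1.5 0 1" --pt "0 0 -3 0 1" --pt "0 0 -3 0 1"

```text
t: 18.73
ee_pos: [598.7, -164.9, 90.3]
orientation: [-2.136, 0.188, 2.121]
ft_force: [-2.5, 0.3, 9.3]
width: 0.4
```

>>> move_arm --pt "0 0 10 0 1" --pt "0 0 40 0 1" --pt "0 0 80 0 1" --pt "0 0 130 0 1" --pt "0 50 170 0 1" --pt "0 110 170 0 1" --pt "0 170 170 0 1" --pt "0 230 170 0 1" --pt "0 230 170 0 1" --pt "0 230 170 0 1"

```text
t: 19.98
ee_pos: [598.6, 64.9, 260.4]
orientation: [-2.136, 0.188, 2.121]
ft_force: [-0.9, -1.0, 0.2]
width: 0.5
```

```bash
python3 - <<'E'
from h import *
for n in("scene","top"): cv2.imwrite(f"pics/{n}9.png",get_image(n))
o=ctrl.get_obs();print(o["t"],o["ee_pos"],o["ft_force"],o["width"])
a=cv2.imread("pics/scene9.png")[150:350,130:330];b=cv2.imread("pics/top9.png")[70:270,350:550]
cv2.imwrite("pics/c16.png",np.clip(cv2.resize(np.hstack([a,b]),None,fx=2,fy=2)*1.8,0,255).astype(np.uint8))
# expected bar end (closed), top face z 90
th=-0.176;ex=-np.array([np.cos(th),np.sin(th)]);ey=np.array([-ex[1],ex[0]]);c=np.array([567.4,-159.5])
for s in(-14,14):
  p=np.r_[c+ex*-97+ey*s,90]; print("scene",(proj("scene",p)-[130,150])*2,"top",(proj("top",p)-[350,70])*2+[400,0])
for x,y in((-46,-32),(-46,32),(46,32),(46,-32)):
  p=np.r_[c+ex*x+ey*y,48]; print("lid scene",(proj("scene",p)-[130,150])*2,"top",(proj("top",p)-[350,70])*2+[400,0])
E
```

```text
20.075 [598.722  63.81  260.317] [0.078 0.459 0.573] 0.49588178652214115
scene [192.877 300.867] top [590.016  65.648]
scene [158.515 308.997] top [620.262  71.095]
lid scene [211.243 277.169] top [550.041 130.797]
lid scene [138.873 293.993] top [616.23  142.758]
lid scene [129.142 215.999] top [604.182 235.407]
lid scene [196.367 201.509] top [536.713 223.159]
```

View pics/c16.png

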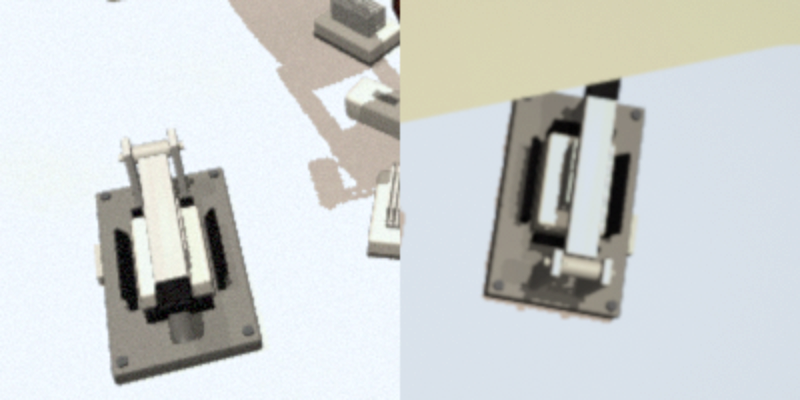

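The bar's cap end shows at about (157–190, 305) in the left crop. The closed position predicts (158,309)–(193,301), and the lid matches its home corners. Handing in.

```bash
python3 -c "
from workcell import ctrl
print(ctrl.close_job())"
```

```text
the job is handed in; nothing more can be done
None
```

The module is in the nest and fully home, the clamp bar is closed over it, and the job is handed in at about 20 s of the 51 s allowed. The hand-in reports no verdict.

- **Choice of module:** Of the four finned look-alikes I took the one farthest from the base, at 676 mm; the next farthest was 607 mm. I gripped it by the heat sink, with the fingers stopping at 32 mm.
- **Seating:** I lowered it in and pushed the floor plate down to a hard stop. That came at a TCP height of 52.0 mm, as predicted for an underside height of 20 mm, at about 17 N with the clamp still open.
- **Clamp:** I pushed the bar over from behind and pressed it until it stopped at 9 N. The fingertips were then at 90.3 mm, and the top of a closed bar is at 90 mm.
- **Last checks:** In the last scene picture the bar's end was within a few pixels of its predicted closed position and the module's lid was where it should be. The arm was clear and touching nothing. I did not picture the flat-lidded case again at the end; nothing I saw suggested it had been touched. No check failed.

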